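# Empty the tumbler's drum into its collecting tray

## Robot

A 7-joint arm with a two-finger parallel gripper is mounted at the origin on a cart in front of the work surface, level with it; the furniture and walls round the work are solid. World frame = base frame: x ahead of the robot, y to its left, z up, the work surface at z = 0. Lengths are in m, angles in rad, forces in N, time in s.
With the tool pointing down it reaches from about 0.4 to 0.875 m from the base axis. Payload 19.3 kg.
Tool frame: the origin (TCP) lies between the finger pads; the fingertips stand 17 mm ahead of it and the grasp point (between the pads) lies 2 mm behind it; z points along the fingers, y is the line along which they close (so a half turn about z gives the same grasp; the last joint's range is limited). The gripper opens to 85 mm and grips with 20 to 120 N. Pads are 22 mm wide; open, the fingers measure 114 mm over their backs; the gripper's body (76 mm by 85 mm) begins 54 mm behind the grasp point. The pads swing forward as they close: fully open they stand 13 mm farther back than shut.
Start: joints at [-1.278, 0.521, -0.036, 1.599, 0.021, 1.021, -0.113], TCP at [0.222, 0.584, 0.248] pointing down, gripper open.
Joint ranges: [-2.91, 2.91], [-0.3, 2.13], [-1.5, 1.42], [0.17, 2.43], [-1.26, 4.41], [0.16, 1.93], [-2.52, 2.52]. Speed limits (rad/s): [1.89, 1.89, 2.39, 2.39, 3.01, 3.01, 3.01].

## Interface

Orientations are given as [roll, pitch, yaw] about the fixed x, y, z axes, in that order (R = Rz(yaw) Ry(pitch) Rx(roll)).
In Python, from workcell import bot gives the robot as it stands.
- The arm moves only by the shell command python3 -m inch 'ROWS' [FORCE]. ROWS is JSON, a list of rows, each a list of 7 numbers: the shift along the tool's x, y, z in units of 200 mm (1.0 is 200 mm), then the turn, a rotation vector about the tool's x, y, z in units of 90 degrees (1.0 is 90 degrees), then the opening, from 0 (shut) to 1 (fully open). In form: [[x, y, z, rx, ry, rz, grip], ...]. A call has 1 to 20 rows; each row is the pose to reach, as a shift and turn from the pose commanded when the call began, along the tool's axes at that moment; what a row does not reach only later rows make up. A row lasts 1/8 s, in which the tool goes at most 62.5 mm and 10.7 degrees, less where a joint would pass 70% of its speed; a pose out of reach is approached as far as the arm can. A call with a number of a shift or a turn outside -1 to 1 is refused whole. A call with a gripper value outside its range is refused whole. The fingers move at their own pace and stop on an object; FORCE is the grip in N (left out, the last holds). Time passes only in rows, so rows that repeat a pose let the fingers close. It gives the time, the measured TCP pose, the force, the opening and the grip force at its end, in the units of the state.
- bot.observe(): the state, without advancing time (a new reading comes with each control period).
- bot.grab_frame(name): name is "side" or "top"; returns a dict with "img" (384x512x3 uint8, red, green, blue), "z_map" (384x512 float32, m along the optical axis (not along the pixel's ray), 0 where there is no reading), "vfov" (degrees; the focal length in pixels is half the picture's height over the tangent of half this angle, whatever the lens; pixels are square), "cx", "cy" (the principal point, pixels), "distortion" ([k1, k2, p1, p2, k3] as OpenCV has them; the pictures are not rectified), "rvec" (rotation vector, rad) and "tvec" (3), from world to camera coordinates, as OpenCV has them. Camera axes: x right, y down, z forward; pixel columns grow to the right and rows downward; lengths in m; the calibration is good to about 2 mm. A picture is of the moment at which its call begins.
- bot.job_done(): hands the job in; it is judged then, once.
The state is a dict: "clock": time; "qpos": joint angles; "qd": joint speeds; "joint_efforts": joint torques, N m; "position": TCP position; "tool_rot": TCP orientation; "force": force on the tool from outside, world axes, zero at the start; "moment": the same for the moment, N m; "grip_width": finger opening in m; "finger_force": force on a finger pad.
Only numpy, scipy, OpenCV 4.12 (cv2) and the standard library are available. Lean on these libraries where they do the work, as an engineer would, in place of code of your own. Each camera call takes 0.05 s, during which the arm holds its last target. There are 200 camera calls.

## Task

The wooden knobs in the bench tumbler have been waxed and can come out. Slide the plywood tray fully home into the bay under the drum, then tip the drum by its handle until all six knobs have dropped into the tray, and bring the drum back fully upright without slamming it. Leave the tray with the knobs in the bay, and do not disturb the tin, the sanding block and the brush.

Things in the scene. Friction and masses are not known exactly. Their poses are not given: they have to be found in the camera images.
- tumbler: bench barrel tumbler, fixed: two grey iron side frames (195 mm high, within 30 mm of its x = 0 and outside y = +-78 mm) carry a drum on a horizontal pivot. Origin on the bench below the middle of the pivot axis, which is parallel to its y at z = 175 mm. -x is the way the drum pours and the end from which the tray slides in. The motor under the drum stays 80 mm clear of the bench.
- drum (a joint): tilt of the drum, rad: 0 = upright on its stop, mouth up; grows as the drum tips towards the tumbler's -x; 2.5 = end stop, mouth pointing steeply down. The pivot is stiff (0.3 N m of friction): the drum stays where it is left.
- handle (a point): middle of the drum's handle: black round grip, 15 mm thick, 84 mm long, parallel to the tumbler's y, on two steel rods behind the drum. Upright it is at tumbler (x, z) = (+100, 245) mm; it swings over the top on a circle of 122 mm radius about the pivot, to about (-122, 179) mm at full tilt. Axes turn with the drum.
- mouth (a point): centre of the drum's open mouth, 50 mm from the pivot axis along the drum's axis; z points out of the drum. The drum is a tapered aluminium pot 100 mm deep, 128 mm wide outside at the rim, 104 mm at the bottom, wall 4 mm.
- bay (a point): where the tray's origin is when fully home: on the bench, at tumbler x = -55, y = 0 mm; axes as the tumbler's. The bay runs along x between two foot rails 20 mm high, 156 mm apart inside, ending at tumbler x = -75 and flared outward to x = -105 mm; a cross bar 20 mm high with rubber buffers stops the tray's rear at x = +35 mm.
- tray: open plywood tray, 180 (its x) x 146 (its y) x 45 mm, wall 9 mm and floor 9 mm, 0.3 kg; origin under its centre. Its front is -x: home, it is turned the same way as the tumbler, its rear (+x) against the cross bar. It has 5 mm of play on either side in the bay.
- pull (a point): middle of the tray's gripping place, 40 mm above its underside: the front wall, thickened on its outside by a dark wooden pull 74 mm wide and 20 mm high (22 mm thick together, tray x = -81 to -103 mm; top at 45 mm). Axes as the tray's.
- wax_tin: white round tin, 79 mm wide, 41 mm high; bystander. Origin under its centre.
- sanding_block: wood and cork sanding block 63 x 110 x 32 mm; bystander. Origin under its centre.
- dust_brush: flat brush with a wooden handle, 40 x 206 x 13 mm; bystander. Origin under its centre.
- knob0: turned wooden ball knob for a cabinet, one of six alike: ball head 26 mm, foot 19 mm wide, 31 mm tall, 18 g; origin at the centre of its foot, z towards the head. At the start it lies in the drum.
- knob1: turned wooden ball knob for a cabinet, one of six alike: ball head 26 mm, foot 19 mm wide, 31 mm tall, 18 g; origin at the centre of its foot, z towards the head. At the start it lies in the drum.
- knob2: turned wooden ball knob for a cabinet, one of six alike: ball head 26 mm, foot 19 mm wide, 31 mm tall, 18 g; origin at the centre of its foot, z towards the head. At the start it lies in the drum.
- knob3: turned wooden ball knob for a cabinet, one of six alike: ball head 26 mm, foot 19 mm wide, 31 mm tall, 18 g; origin at the centre of its foot, z towards the head. At the start it lies in the drum.
- knob4: turned wooden ball knob for a cabinet, one of six alike: ball head 26 mm, foot 19 mm wide, 31 mm tall, 18 g; origin at the centre of its foot, z towards the head. At the start it lies in the drum.
- knob5: turned wooden ball knob for a cabinet, one of six alike: ball head 26 mm, foot 19 mm wide, 31 mm tall, 18 g; origin at the centre of its foot, z towards the head. At the start it lies in the drum.

How it is judged:
By the outcome, as a careful person would: the job done as asked, in the order asked, and still so for the second after the job is handed in, with the robot touching nothing.
It also fails if it takes over 72 s, if anything falls off the work surface, if the arm or the gripper's body presses on something with over 40 N, if the wrist force passes 120 N, or if a joint passes its speed limit or range.

## Working session

There is one attempt and no reset: what is moved stays moved. The work goes in short steps, Python scripts to look and compute and a shell command to move; the robot and the scene stay as the last step left them, time stands still between calls to the robot, and variables do not carry over. Pictures are saved under pics/ and viewed, at most 10 in all, crops included, and the job is handed in when it is done.

```bash
ls; mkdir -p pics
cat > h.py <<'E'
import numpy as np, cv2
from scipy.spatial.transform import Rotation as R
from workcell import bot
def cam(n):
    f=bot.grab_frame(n); h=f["img"].shape[0]; F=h/2/np.tan(np.radians(f["vfov"])/2)
    K=np.array([[F,0,f["cx"]],[0,F,f["cy"]],[0,0,1]]); f["K"]=K; f["D"]=np.array(f["distortion"],float)
    f["R"]=cv2.Rodrigues(np.array(f["rvec"],float))[0]; f["t"]=np.array(f["tvec"],float).ravel()
    return f
def cloud(f):
    h,w=f["z_map"].shape; u,v=np.meshgrid(np.arange(w),np.arange(h))
    p=cv2.undistortPoints(np.stack([u,v],-1).reshape(-1,1,2).astype(float),f["K"],f["D"]).reshape(h,w,2)
    z=f["z_map"]; c=np.dstack([p[...,0]*z,p[...,1]*z,z]); P=(c-f["t"])@f["R"]; P[z==0]=np.nan
    return P
def save(f,n,crop=None,s=1.5):
    im=f["img"][...,::-1]
    if crop: im=im[crop[1]:crop[3],crop[0]:crop[2]]
    cv2.imwrite("pics/"+n,cv2.resize(im,None,fx=s,fy=s,interpolation=cv2.INTER_CUBIC))
E
python3 - <<'E'
from h import *
for n in("top","side"):
    f=cam(n); save(f,n+"1.png"); P=cloud(f); np.save(n+"P.npy",P); np.save(n+"I.npy",f["img"])
    print(n,-f["R"].T@f["t"])
s=bot.observe(); print(s["position"],s["tool_rot"],s["clock"])
E
```

```text
pics
top [0.437096   0.00559836 1.27011938]
side [ 0.02735425 -0.89250903  0.77415702]
[0.22173901 0.58403216 0.24777872] [-3.14055919e+00  1.13044152e-04  2.77883302e+00] 0.1
```

View pics/top1.png

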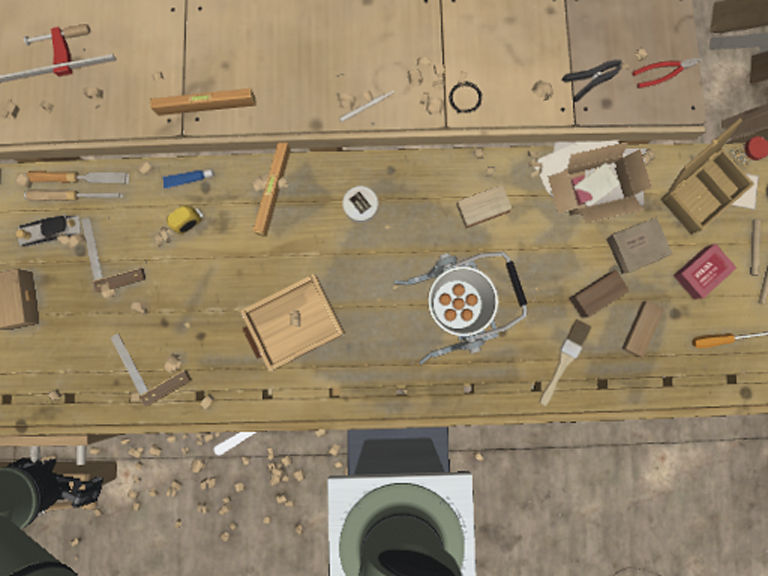

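View pics/side1.png

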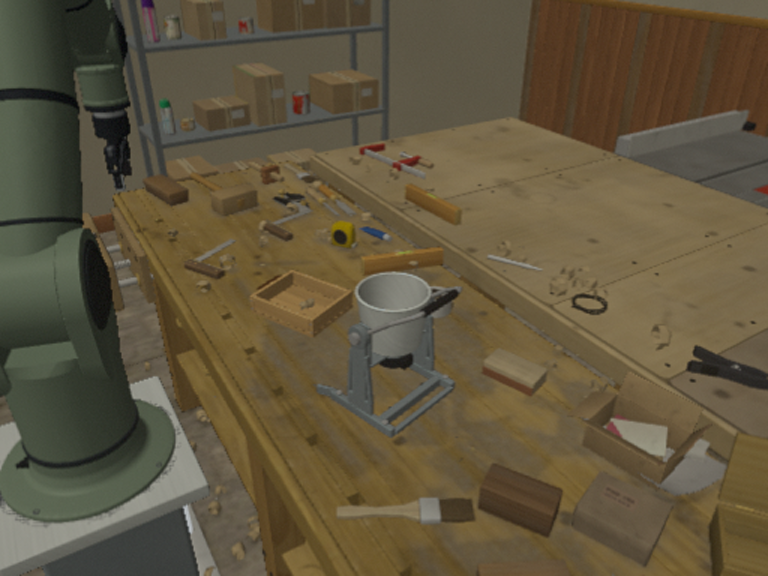

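The top view shows the tray at about (293,322) with its dark pull at (252,343). The drum is at (463,300) with six knobs in it, and the handle is at (516,283). The rails open to the left, and the tin (360,203), block (484,207) and brush (566,362) are all clear of the path.

Run:
```python
from h import *
P=np.load("topP.npy"); I=np.load("topI.npy").astype(int)
def reg(x0,y0,x1,y1,za,zb):
    x0,y0,x1,y1=[int(a/1.5) for a in(x0,y0,x1,y1)]
    Q=P[y0:y1,x0:x1]; C=I[y0:y1,x0:x1]; m=(Q[...,2]>za)&(Q[...,2]<zb); return Q[m],C[m]
print("bench z",np.nanmedian(reg(360,330,420,380,-1,1)[0][:,2]))
t,_=reg(230,265,355,380,.03,.06)
r=cv2.minAreaRect((t[:,:2]*1000).astype(np.float32)); print("tray rim",len(t),r,cv2.boxPoints(r),np.median(t[:,2]))
d=t; 
h,c=reg(495,245,540,320,.19,.29); k=c.sum(1)<150; h=h[k]
m=h.mean(0); w=np.linalg.svd(h-m)[2][0]; pr=(h-m)@w; print("handle",len(h),m,w,pr.min(),pr.max(),np.percentile(h[:,2],[5,50,95]))
e,_=reg(420,255,505,345,.215,.24)
rr=cv2.fitEllipse((e[:,:2]*1000).astype(np.float32)) if len(e)>5 else 0
print("rim",len(e),cv2.minEnclosingCircle((e[:,:2]*1000).astype(np.float32)))
f,_=reg(385,240,530,370,.012,.03); print("rails",len(f)); r=cv2.minAreaRect((f[:,:2]*1000).astype(np.float32)); print(r,cv2.boxPoints(r))
u,_=reg(385,240,530,370,.17,.20); 
np.save("rails.npy",f)
for n,b in dict(tin=(335,180,385,225),block=(450,180,515,230),brush=(530,310,600,410)).items():
    q,_=reg(*b,.006,.08); print(n,q[:,:2].min(0),q[:,:2].max(0),q[:,2].max())
```

```text
bench z -0.001099793554014469
tray rim 702 ((490.0229187011719, 232.75270080566406), (146.95260620117188, 191.92738342285156), 25.800983428955078) [[382.10352 287.1696 ]
 [465.63922 114.37519]
 [597.9423  178.33582]
 [514.4066  351.13022]] 0.04365097917248678
handle 136 [ 0.54190267 -0.21993156  0.25055745] [-0.96243087 -0.27149389  0.0042293 ] -0.04067796759120074 0.03948637679029897 [0.24626763 0.2509691  0.25378081]
rim 361 ((523.6931762695312, -143.04000854492188), 85.08059692382812)
rails 244
((512.5029296875, -112.93634796142578), (192.69659423828125, 187.156494140625), 16.03912925720215) [[ 394.05005   -49.62124 ]
 [ 445.76025  -229.49232 ]
 [ 630.9558   -176.25146 ]
 [ 579.2456      3.619629]]
tin [0.71472672 0.0248615 ] [0.79337635 0.11162474] 0.045548910448066755
block [ 0.69840585 -0.26596944] [ 0.80908506 -0.13213641] 0.03682416911169067
brush [ 0.29342155 -0.44449976] [ 0.50481066 -0.29988991] 0.055078298258585325
```

```bash
cat >> h.py <<'E'
T0=np.array([.515,-.1245]); ty=np.radians(-74.0); U=np.array([np.cos(ty),np.sin(ty)]); V=np.array([-U[1],U[0]])
def tum(x,y=0,z=0): return np.r_[T0+x*U+y*V,z]
def delta(p,yaw,s=None,pos=None,rot=None):
    "units of shift/turn from measured pose to target p, tool down at yaw(deg)"
    s=s or bot.observe(); R0=R.from_euler("xyz",s["tool_rot"]if rot is None else rot); p0=s["position"] if pos is None else pos
    d=R0.inv().apply(np.array(p)-p0)/.2
    rv=(R0.inv()*R.from_euler("xyz",[np.pi,0,np.radians(yaw)])).as_rotvec()/(np.pi/2)
    return np.round(np.r_[d,rv],3)
def st():
    s=bot.observe(); print("t",round(s["clock"],2),"p",np.round(s["position"],4),"r",np.round(np.degrees(s["tool_rot"]),1),"F",np.round(s["force"],1),"w",round(s["grip_width"],4),"g",s["finger_force"],"q",np.round(s["qpos"],2)); return s
E
python3 - <<'E'
from h import *
st(); print(delta([.36,.42,.2],90)); print(tum(-147),tum(100),tum(-122))
E
```

```text
t 0.1 p [0.2217 0.584  0.2478] r [-179.9    0.   159.2] F [ 0.4 -0.8  0.5] w 0.0852 g 0.0 q [-1.28  0.52 -0.04  1.6   0.02  1.02 -0.11]
[-0.937 -0.521  0.24  -0.001  0.     0.769]
[-40.00369131 141.1809693    0.        ] [ 28.07873558 -96.25066959   0.        ] [-33.11275741 117.1494269    0.        ]
```

```bash
python3 -m inch '[[-0.94,-0.52,0.24,0,0,0.77,1],[-0.94,-0.52,0.24,0,0,0.77,1],[-0.94,-0.52,0.24,0,0,0.77,1],[-0.94,-0.52,0.24,0,0,0.77,1],[-0.94,-0.52,0.24,0,0,0.77,1],[-0.94,-0.52,0.24,0,0,0.77,1],[-0.94,-0.52,0.24,0,0,0.77,1],[-0.94,-0.52,0.24,0,0,0.77,1],[-0.94,-0.52,0.24,0,0,0.77,1]]' 60
python3 - <<'E'
from h import *
st(); print(delta([.4526,.3102,.12],25.8))
E
```

```text
clock: 1.23
position: [0.3606, 0.4203, 0.2002]
tool_rot: [-3.141, 0.0, 1.572]
force: [0.7, -0.7, -0.5]
grip_width: 0.0854
finger_force: 0.0
t 1.23 p [0.3606 0.4203 0.2002] r [-180.    0.   90.] F [ 0.7 -0.7 -0.5] w 0.0854 g 0.0 q [-1.18  0.48  0.28  1.85 -0.18  0.83 -0.8 ]
[-0.551  0.46   0.401 -0.     0.     0.714]
```

```bash
python3 -m inch '[[-0.55,0.46,0.4,0,0,0.714,1],[-0.55,0.46,0.4,0,0,0.714,1],[-0.55,0.46,0.4,0,0,0.714,1],[-0.55,0.46,0.4,0,0,0.714,1],[-0.55,0.46,0.4,0,0,0.714,1],[-0.55,0.46,0.4,0,0,0.714,1],[-0.55,0.46,0.4,0,0,0.714,1],[-0.55,0.46,0.4,0,0,0.714,1]]'
python3 - <<'E'
from h import *
st(); print(delta([.4526,.3102,.037],25.8)); f=cam("side"); save(f,"side2.png",(120,120,380,330),2.5)
E
```

```text
clock: 2.22
position: [0.4525, 0.3102, 0.1203]
tool_rot: [-3.142, 0.0, 0.453]
force: [-0.4, 0.4, -0.3]
grip_width: 0.0857
finger_force: 0.0
t 2.23 p [0.4525 0.3102 0.1203] r [-180.     0.    25.9] F [-0.4  0.4 -0.3] w 0.0857 g 0.0 q [-1.08  0.65  0.53  1.93 -0.5   0.7  -1.37]
[ 0.001  0.     0.416 -0.     0.     0.002]
```

View pics/side2.png

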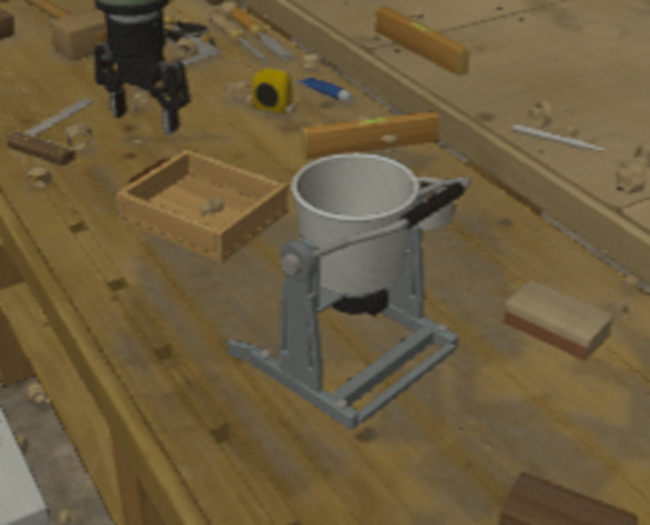

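The open fingers (115,110)-(170,130) stand above the tray's far front wall (160,165), so the alignment is as planned. Next I descend and grip.

```bash
python3 -m inch '[[0,0,0.2,0,0,0,1],[0,0,0.35,0,0,0,1],[0,0,0.41,0,0,0,1],[0,0,0.41,0,0,0,1],[0,0,0.41,0,0,0,0],[0,0,0.41,0,0,0,0],[0,0,0.41,0,0,0,0],[0,0,0.41,0,0,0,0],[0,0,0.41,0,0,0,0],[0,0,0.41,0,0,0,0]]' 50
python3 - <<'E'
from h import *
st()
E
```

```text
clock: 3.52
position: [0.4527, 0.3102, 0.0388]
tool_rot: [-3.141, -0.0, 0.447]
force: [-2.1, -2.1, 10.5]
grip_width: 0.0208
finger_force: 49.6
t 3.52 p [0.4527 0.3102 0.0388] r [-180.    -0.    25.6] F [-2.1 -2.1 10.5] w 0.0208 g 49.581098556518555 q [-1.01  0.77  0.42  1.95 -0.59  0.54 -1.3 ]
```

Run:
```python
from h import *
print(delta(np.r_[tum(-.32)[:2],.0388],16), tum(-.32))
```

```text
[-0.392  0.517 -0.    -0.    -0.     0.107] [0.42679605 0.18310374 0.        ]
```

```bash
python3 -m inch '[[-0.04,0.05,0,0,0,0.01,0],[-0.1,0.13,0,0,0,0.03,0],[-0.16,0.21,0,0,0,0.045,0],[-0.22,0.29,0,0,0,0.06,0],[-0.28,0.37,0,0,0,0.08,0],[-0.34,0.45,0,0,0,0.095,0],[-0.38,0.5,0,0,0,0.105,0],[-0.392,0.517,0,0,0,0.107,0],[-0.392,0.517,0,0,0,0.107,0],[-0.392,0.517,0,0,0,0.107,0]]'
python3 - <<'E'
from h import *
s=st(); f=cam("top"); save(f,"top2.png",(130,130,370,260),3.3); P=cloud(f)
Q=P.reshape(-1,3); m=(Q[:,2]>.036)&(Q[:,2]<.05)
x=(Q[:,:2]-T0)@U; y=(Q[:,:2]-T0)@V
m&=(x<-.11)&(x>-.36)&(abs(y)<.11); a=np.c_[x,y][m]*1000
print(m.sum(),cv2.minAreaRect(a.astype(np.float32)),a.min(0),a.max(0))
b=a[(a[:,0]>-270)]; 
for s_ in(1,-1):
    e=b[(b[:,1]*s_>60)]; print(s_,np.polyfit(e[:,0],e[:,1],1),np.percentile(e[:,1],[2,50,98]))
# rails
r=(Q[:,2]>.012)&(Q[:,2]<.028)&(abs(x)<.106)&(abs(y)<.13)
a=np.c_[x,y][r]*1000
for s_ in(1,-1):
    e=a[(a[:,1]*s_>60)&(a[:,0]<-20)&(a[:,0]>-75)]; print("rail",s_,len(e),np.percentile(e[:,1],[5,50,95]) if len(e) else "")
h=(Q[:,2]>.238)&(Q[:,2]<.27)&(x>.07)&(abs(y)<.06)&(x<.13)
print("handle",np.c_[x,y][h].mean(0),np.percentile(x[h],[3,97]),np.percentile(y[h],[3,97]))
E
```

```text
clock: 4.78
position: [0.427, 0.1831, 0.0388]
tool_rot: [-3.141, -0.001, 0.279]
force: [-0.9, -1.4, 11.6]
grip_width: 0.0208
finger_force: 50.9
t 4.78 p [0.427  0.1831 0.0388] r [-1.8e+02 -1.0e-01  1.6e+01] F [-0.9 -1.4 11.6] w 0.0208 g 50.87145209312439 q [-0.82  0.69  0.38  2.17 -0.66  0.4  -1.19]
434 ((-230.29168701171875, 1.3190231323242188), (146.42333984375, 180.20806884765625), 89.93611145019531) [-320.46620734  -71.88639756] [-140.14419348   74.49025487]
1 [-1.06212074e-02  6.71807490e+01] [64.60486861 69.41449047 74.2315047 ]
-1 [ 8.82620132e-03 -6.53663185e+01] [-71.66861102 -67.10915797 -62.70578216]
rail 1 57 [78.82073194 84.04210599 90.62326291]
rail -1 58 [-89.93352965 -83.30776743 -77.83840688]
handle [ 0.09849869 -0.00065779] [0.0922877  0.10581518] [-0.05596286  0.05704176]
```

View pics/top2.png

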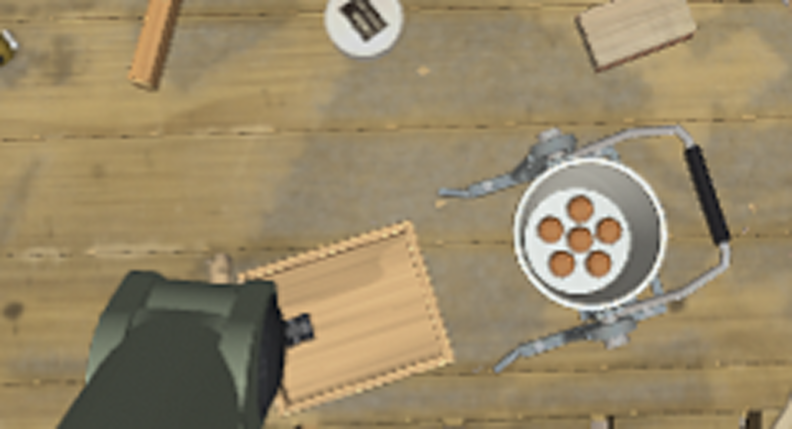

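The tray, held by the pull, is squared up in front of the bay with its rear edge at about (430,290). The rail mouths are at (440,190) and (500,370), and the drum still holds its knobs. Next I slide the tray in.

```bash
python3 -m inch '[[-0.005,0.03,0,0,0,0,0],[-0.005,0.09,0,0,0,0,0],[-0.005,0.15,0,0,0,0,0],[-0.005,0.21,0,0,0,0,0],[-0.005,0.27,0,0,0,0,0],[-0.005,0.33,0,0,0,0,0],[-0.005,0.39,0,0,0,0,0],[-0.005,0.45,0,0,0,0,0],[-0.005,0.51,0,0,0,0,0],[-0.005,0.57,0,0,0,0,0],[-0.005,0.63,0,0,0,0,0],[-0.005,0.68,0,0,0,0,0],[-0.005,0.73,0,0,0,0,0],[-0.005,0.77,0,0,0,0,0],[-0.005,0.8,0,0,0,0,0],[-0.005,0.82,0,0,0,0,0],[-0.005,0.82,0,0,0,0,0],[-0.005,0.82,0,0,0,0,0]]'
python3 - <<'E'
from h import *
s=st(); p=s["position"][:2]-T0; print(p@U,p@V, s["force"][:2]@U)
E
```

```text
clock: 7.08
position: [0.4711, 0.0263, 0.0388]
tool_rot: [-3.14, -0.001, 0.281]
force: [-2.5, 8.4, 13.5]
grip_width: 0.0206
finger_force: 51.0
t 7.08 p [0.4711 0.0263 0.0388] r [-179.9   -0.    16.1] F [-2.5  8.4 13.5] w 0.0206 g 51.01503789424896 q [-0.44  0.69  0.34  2.15 -0.59  0.4  -0.91]
-0.15703838767926082 -0.0006233944364205879 -8.799846980294555
```

```bash
python3 -m inch '[[0,0.015,0,0,0,0,0],[0,0.03,0,0,0,0,0],[0,0.035,0,0,0,0,0],[0,0.035,0,0,0,0,0]]'
python3 - <<'E'
from h import *
s=st(); p=s["position"][:2]-T0; print(p@U,p@V, s["force"][:2]@U)
E
python3 -m inch '[[0,0.008,0,0,0,0,0],[0,0.015,0,0,0,0,0],[0,0.015,0,0,0,0,0]]'
python3 - <<'E'
from h import *
s=st(); p=s["position"][:2]-T0; print(p@U,p@V, s["force"][:2]@U)
E
```

```text
clock: 7.58
position: [0.4729, 0.0201, 0.0388]
tool_rot: [-3.139, -0.001, 0.281]
force: [-3.6, 11.3, 15.6]
grip_width: 0.0206
finger_force: 51.1
t 7.58 p [0.4729 0.0201 0.0388] r [-179.9   -0.    16.1] F [-3.6 11.3 15.6] w 0.0206 g 51.13765239715576 q [-0.42  0.69  0.34  2.14 -0.58  0.4  -0.9 ]
-0.1506410667271983 -0.0006069862228496163 -11.831194316839179
clock: 7.95
position: [0.4737, 0.0173, 0.0388]
tool_rot: [-3.139, -0.0, 0.281]
force: [-3.6, 12.6, 16.0]
grip_width: 0.0208
finger_force: 51.1
t 7.95 p [0.4737 0.0173 0.0388] r [-179.9   -0.    16.1] F [-3.6 12.6 16. ] w 0.0208 g 51.146113872528076 q [-0.41  0.69  0.34  2.14 -0.58  0.4  -0.89]
-0.14768176896010676 -0.0006110745807452108 -13.054074074828
```

```bash
for i in 1; do python3 -m inch '[[0,0.01,0,0,0,0,0],[0,0.01,0,0,0,0,0],[0,0.01,0,0,0,0,0]]'; done
python3 - <<'E'
from h import *
s=st(); p=s["position"][:2]-T0; print(p@U,p@V, s["force"][:2]@U)
E
python3 -m inch '[[0,0.01,0,0,0,0,0],[0,0.01,0,0,0,0,0],[0,0.01,0,0,0,0,0]]'
python3 - <<'E'
from h import *
s=st(); p=s["position"][:2]-T0; print(p@U,p@V, s["force"][:2]@U)
f=cam("top"); Q=cloud(f).reshape(-1,3); x=(Q[:,:2]-T0)@U*1000; y=(Q[:,:2]-T0)@V*1000
m=(Q[:,2]>.036)&(Q[:,2]<.05)&(abs(y)<80)&(x<60)&(x>-170)
print(x[m].max(),x[m].min())
m=(Q[:,2]>.012)&(Q[:,2]<.028)&(abs(y)<60)&(x>20)&(x<80); print("bar",m.sum(),np.percentile(x[m],[0,50,100]) if m.sum() else 0)
E
```

```text
clock: 8.32
position: [0.4743, 0.0153, 0.0388]
tool_rot: [-3.139, -0.001, 0.281]
force: [-3.8, 12.2, 15.4]
grip_width: 0.0208
finger_force: 51.1
t 8.32 p [0.4743 0.0153 0.0388] r [-179.9   -0.    16.1] F [-3.8 12.2 15.4] w 0.0208 g 51.13495945930481 q [-0.41  0.69  0.34  2.14 -0.58  0.4  -0.89]
-0.14563758594114287 -0.0006250520932315116 -12.757220121804837
clock: 8.7
position: [0.4744, 0.0149, 0.0388]
tool_rot: [-3.137, 0.0, 0.283]
force: [-6.8, 21.6, 19.4]
grip_width: 0.0205
finger_force: 51.6
t 8.7 p [0.4744 0.0149 0.0388] r [-179.8    0.    16.2] F [-6.8 21.6 19.4] w 0.0205 g 51.56347095966339 q [-0.41  0.69  0.34  2.14 -0.58  0.4  -0.89]
-0.145186502503653 -0.0005834721669775207 -22.629800611288466
33.54313531023282 -110.37930372904455
bar 2 [77.98201412 78.72609531 79.4701765 ]
```

```bash
python3 -m inch '[[0,0.006,0,0,0,0,0],[0,0.006,0,0,0,0,0],[0,0.006,0,0,0,0,0.7],[0,0.006,0,0,0,0,0.7],[0,0.006,0,0,0,0,0.7],[0,0.006,-0.08,0,0,0,0.7],[0,0.006,-0.3,0,0,0,0.7],[0,0.006,-0.6,0,0,0,0.7],[0,0.006,-0.9,0,0,0,0.5],[0,0.006,-0.9,0,0,0,0.5]]'
python3 - <<'E'
from h import *
s=st(); 
f=cam("top"); save(f,"top3.png",(130,130,370,260),3.3);Q=cloud(f).reshape(-1,3); x=(Q[:,:2]-T0)@U*1000; y=(Q[:,:2]-T0)@V*1000
m=(Q[:,2]>.036)&(Q[:,2]<.05)&(abs(y)<80)&(x<60)&(x>-170)
a=np.c_[x,y][m];print(a.min(0),a.max(0))
print(delta(np.r_[tum(.0995)[:2],.325],16)); print(delta(np.r_[tum(-.05)[:2],.325],16))
E
```

```text
clock: 10.0
position: [0.4765, 0.0105, 0.2226]
tool_rot: [-3.141, -0.007, 0.279]
force: [-0.5, -0.1, -1.2]
grip_width: 0.0426
finger_force: 0.0
t 10.0 p [0.4765 0.0105 0.2226] r [-180.    -0.4   16. ] F [-0.5 -0.1 -1.2] w 0.0426 g 0.0 q [-0.66  0.39  0.66  2.04 -0.32  0.82 -1.1 ]
[-76.5283062  -79.45494653] [33.04456253 79.91986198]
[ 0.004  1.202 -0.523 -0.    -0.002  0.   ]
[ 0.005  0.454 -0.523 -0.    -0.002  0.   ]
```

View pics/top3.png

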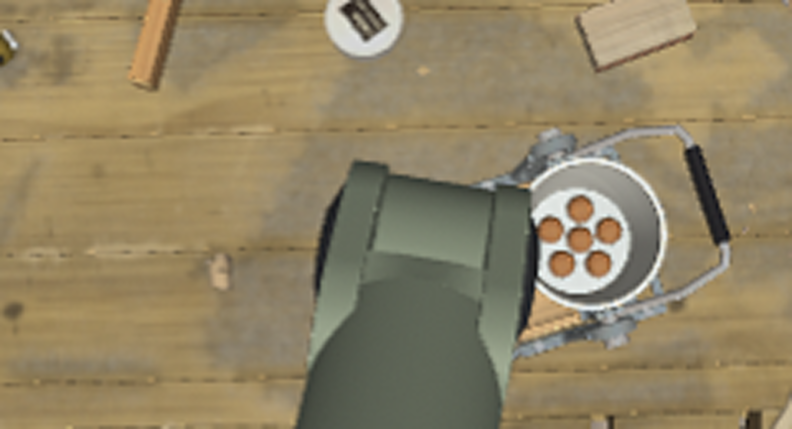

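The tray is in the bay, mostly hidden under the arm, with its edge visible at (550,325). Drum and knobs are unchanged, with the handle at (708,195). Next I go over to the handle.

```bash
python3 -m inch '[[0,0,-0.3,0,0,0,0.45],[0,0.1,-0.52,0,0,0,0.45],[0.005,0.35,-0.52,0,0,0,0.45],[0.005,0.6,-0.52,0,0,0,0.45],[0.005,0.85,-0.52,0,0,0,0.45],[0.005,0.95,-0.52,0,0,0,0.45],[0.005,0.95,-0.52,0,0,0,0.45],[0.005,0.95,-0.52,0,0,0,0.45]]'
python3 - <<'E'
from h import *
s=st(); print(delta(np.r_[tum(.0995)[:2],.325],16)); print(delta(np.r_[tum(.0995)[:2],.246],16))
E
```

```text
clock: 11.05
position: [0.5281, -0.171, 0.3218]
tool_rot: [-3.141, 0.001, 0.28]
force: [-0.1, -0.4, -0.0]
grip_width: 0.0386
finger_force: 0.0
t 11.05 p [ 0.5281 -0.171   0.3218] r [-1.8e+02  1.0e-01  1.6e+01] F [-0.1 -0.4 -0. ] w 0.0386 g 0.0 q [-0.33  0.42  0.75  1.72 -0.31  1.13 -0.78]
[ 0.001  0.256 -0.016 -0.001  0.001  0.   ]
[ 0.001  0.256  0.379 -0.001  0.001  0.   ]
```

```bash
python3 -m inch '[[0,0.15,0,0,0,0,0.45],[0,0.256,0.05,0,0,0,0.45],[0,0.256,0.2,0,0,0,0.45],[0,0.256,0.34,0,0,0,0.45],[0,0.256,0.394,0,0,0,0.45],[0,0.256,0.394,0,0,0,0.45],[0,0.256,0.394,0,0,0,0],[0,0.256,0.394,0,0,0,0],[0,0.256,0.394,0,0,0,0],[0,0.256,0.394,0,0,0,0],[0,0.256,0.394,0,0,0,0]]' 40
python3 - <<'E'
from h import *
s=st(); p=s["position"][:2]-T0; print(p@U,p@V)
f=cam("side"); save(f,"side3.png",(200,120,380,300),3)
E
```

```text
clock: 12.42
position: [0.5433, -0.222, 0.2447]
tool_rot: [3.139, -0.002, 0.279]
force: [1.6, -5.7, 6.1]
grip_width: 0.0133
finger_force: 39.7
t 12.43 p [ 0.5433 -0.222   0.2447] r [ 1.799e+02 -1.000e-01  1.600e+01] F [ 1.6 -5.7  6.1] w 0.0133 g 39.71657574176788 q [-0.18  0.55  0.69  1.74 -0.41  1.   -0.63]
0.10147851434939699 0.0003526791242894365
```

View pics/side3.png

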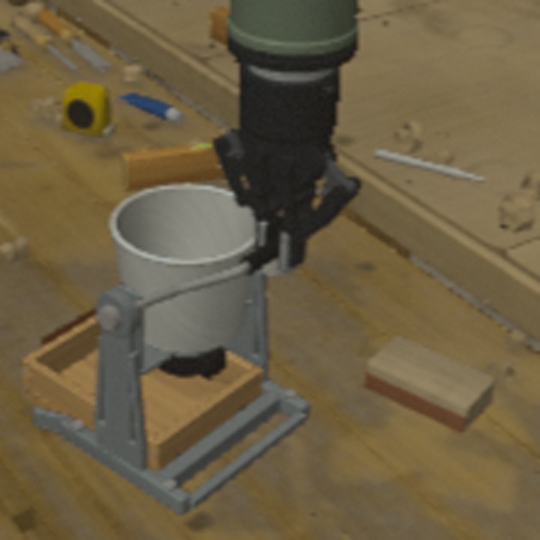

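The fingers clasp the middle of the black grip at (275,250), clear of the drum rim at (250,230). The tray sits home under the drum against the cross bar. Next I tip.

Run:
```python
from h import *
a0=np.arctan2(.07,.1)
B=lambda t:.122*np.array([np.cos(a0+t),-np.sin(a0+t)])
for seg in (np.linspace(0,50,17),np.linspace(50,100,17),np.linspace(100,140,14)):
    print(seg[0],[[0,*np.round((B(np.radians(t))-B(np.radians(seg[0])))/.2,3)] for t in seg[1:]])
```

```text
0.0 [[0, np.float64(-0.02), np.float64(-0.027)], [0, np.float64(-0.041), np.float64(-0.052)], [0, np.float64(-0.064), np.float64(-0.077)], [0, np.float64(-0.088), np.float64(-0.1)], [0, np.float64(-0.113), np.float64(-0.122)], [0, np.float64(-0.139), np.float64(-0.142)], [0, np.float64(-0.166), np.float64(-0.161)], [0, np.float64(-0.195), np.float64(-0.178)], [0, np.float64(-0.224), np.float64(-0.194)], [0, np.float64(-0.254), np.float64(-0.208)], [0, np.float64(-0.285), np.float64(-0.221)], [0, np.float64(-0.316), np.float64(-0.232)], [0, np.float64(-0.348), np.float64(-0.241)], [0, np.float64(-0.381), np.float64(-0.248)], [0, np.float64(-0.413), np.float64(-0.254)], [0, np.float64(-0.446), np.float64(-0.258)]]
50.0 [[0, np.float64(-0.033), np.float64(-0.002)], [0, np.float64(-0.066), np.float64(-0.002)], [0, np.float64(-0.1), np.float64(-0.001)], [0, np.float64(-0.133), np.float64(0.003)], [0, np.float64(-0.166), np.float64(0.008)], [0, np.float64(-0.198), np.float64(0.015)], [0, np.float64(-0.23), np.float64(0.024)], [0, np.float64(-0.262), np.float64(0.034)], [0, np.float64(-0.29
[... 205 characters left out ...]
p.float64(-0.435), np.float64(0.132)], [0, np.float64(-0.46), np.float64(0.153)], [0, np.float64(-0.485), np.float64(0.176)]]
100.0 [[0, np.float64(-0.023), np.float64(0.024)], [0, np.float64(-0.044), np.float64(0.049)], [0, np.float64(-0.064), np.float64(0.075)], [0, np.float64(-0.082), np.float64(0.102)], [0, np.float64(-0.099), np.float64(0.13)], [0, np.float64(-0.114), np.float64(0.159)], [0, np.float64(-0.128), np.float64(0.188)], [0, np.float64(-0.14), np.float64(0.219)], [0, np.float64(-0.151), np.float64(0.25)], [0, np.float64(-0.16), np.float64(0.281)], [0, np.float64(-0.167), np.float64(0.313)], [0, np.float64(-0.173), np.float64(0.346)], [0, np.float64(-0.176), np.float64(0.378)]]
```

```bash
python3 -m inch '[[0,-0.006,-0.025,0,0,0,0],[0,-0.034,-0.057,0,0,0,0],[0,-0.057,-0.082,0,0,0,0],[0,-0.081,-0.105,0,0,0,0],[0,-0.106,-0.127,0,0,0,0],[0,-0.132,-0.147,0,0,0,0],[0,-0.159,-0.166,0,0,0,0],[0,-0.188,-0.183,0,0,0,0],[0,-0.217,-0.199,0,0,0,0],[0,-0.247,-0.213,0,0,0,0],[0,-0.278,-0.226,0,0,0,0],[0,-0.309,-0.237,0,0,0,0],[0,-0.341,-0.246,0,0,0,0],[0,-0.374,-0.253,0,0,0,0],[0,-0.406,-0.259,0,0,0,0],[0,-0.439,-0.263,0,0,0,0]]'
python3 - <<'E'
from h import *
def ang(s):
    p=s["position"][:2]-T0; x=p@U-.0015; z=s["position"][2]-.175; print("tum",x,p@V,z+.175,"rad",np.hypot(x,z),"tilt",np.degrees(np.arctan2(z,x)-np.arctan2(.07,.1)),"FU",s["force"][:2]@U,"M",np.round(s["moment"],2))
ang(st())
E
```

```text
clock: 14.48
position: [0.5195, -0.1382, 0.2981]
tool_rot: [3.138, -0.004, 0.279]
force: [5.4, -9.7, 12.4]
grip_width: 0.0133
finger_force: 43.6
t 14.47 p [ 0.5195 -0.1382  0.2981] r [179.8  -0.2  16. ] F [ 5.4 -9.7 12.4] w 0.0133 g 43.62467408180237 q [-0.4   0.41  0.75  1.8  -0.32  1.05 -0.82]
tum 0.012959841677612832 0.0005612656527996985 0.29808693165923544 rad 0.12376732299599151 tilt 48.99744417989957 FU 10.760562168982707 M [-2.56 -1.05  0.02]
```

```bash
python3 -m inch '[[0,-0.033,-0.004,0,0,0,0],[0,-0.066,-0.006,0,0,0,0],[0,-0.1,-0.005,0,0,0,0],[0,-0.133,-0.001,0,0,0,0],[0,-0.166,0.004,0,0,0,0],[0,-0.198,0.011,0,0,0,0],[0,-0.23,0.02,0,0,0,0],[0,-0.262,0.03,0,0,0,0],[0,-0.293,0.043,0,0,0,0],[0,-0.323,0.057,0,0,0,0],[0,-0.352,0.072,0,0,0,0],[0,-0.381,0.089,0,0,0,0],[0,-0.408,0.108,0,0,0,0],[0,-0.435,0.128,0,0,0,0],[0,-0.46,0.149,0,0,0,0],[0,-0.485,0.172,0,0,0,0]]'
cat >> h.py <<'E'
def ang(s):
    p=s["position"][:2]-T0; x=p@U-.0015; z=s["position"][2]-.175; a=np.arctan2(z,x); print("tum",np.round([x,p@V,z+.175],4),"rad",np.hypot(x,z),"tilt",np.degrees(a-np.arctan2(.07,.1)),"F u,v,z",s["force"][:2]@U,s["force"][:2]@V,s["force"][2],"M",np.round(s["moment"],2))
E
python3 -c "
from h import *
ang(st())"
```

```text
clock: 16.48
position: [0.4925, -0.0442, 0.2625]
tool_rot: [3.14, -0.002, 0.279]
force: [5.8, -7.8, 1.7]
grip_width: 0.0137
finger_force: 44.5
t 16.48 p [ 0.4925 -0.0442  0.2625] r [ 1.799e+02 -1.000e-01  1.600e+01] F [ 5.8 -7.8  1.7] w 0.0137 g 44.510130286216736 q [-0.6   0.37  0.74  1.95 -0.31  0.93 -1.  ]
tum [-0.0849  0.0005  0.2625] rad 0.1219346959565032 tilt 99.14156901449084 F u,v,z 9.051151548568921 3.444294974006319 1.687661182460787 M [-1.94 -1.33 -0.03]
```

```bash
python3 -m inch '[[0,-0.023,0.024,0,0,0,0],[0,-0.044,0.049,0,0,0,0],[0,-0.064,0.075,0,0,0,0],[0,-0.082,0.102,0,0,0,0],[0,-0.099,0.13,0,0,0,0],[0,-0.114,0.159,0,0,0,0],[0,-0.128,0.188,0,0,0,0],[0,-0.14,0.219,0,0,0,0],[0,-0.151,0.25,0,0,0,0],[0,-0.16,0.281,0,0,0,0],[0,-0.167,0.313,0,0,0,0],[0,-0.173,0.346,0,0,0,0],[0,-0.176,0.37,0,0,0,0],[0,-0.176,0.378,0,0,0,0],[0,-0.176,0.378,0,0,0,0],[0,-0.176,0.378,0,0,0,0]]'
python3 -c "
from h import *
ang(st()); f=cam('side'); save(f,'side4.png',(180,130,350,300),3.2)"
```

```text
clock: 18.48
position: [0.4824, -0.0094, 0.1865]
tool_rot: [3.141, -0.001, 0.28]
force: [5.1, -0.3, 0.4]
grip_width: 0.0135
finger_force: 48.0
t 18.48 p [ 0.4824 -0.0094  0.1865] r [ 1.8e+02 -1.0e-01  1.6e+01] F [ 5.1 -0.3  0.4] w 0.0135 g 47.95154929161072 q [-0.6   0.46  0.66  2.05 -0.41  0.75 -0.98]
tum [-0.1211  0.0004  0.1865] rad 0.12165106936766479 tilt 139.5790156556564 F u,v,z 1.726391336329264 4.858059491605385 0.40897264142045264 M [-0.05 -1.21 -0.04]
```

View pics/side4.png

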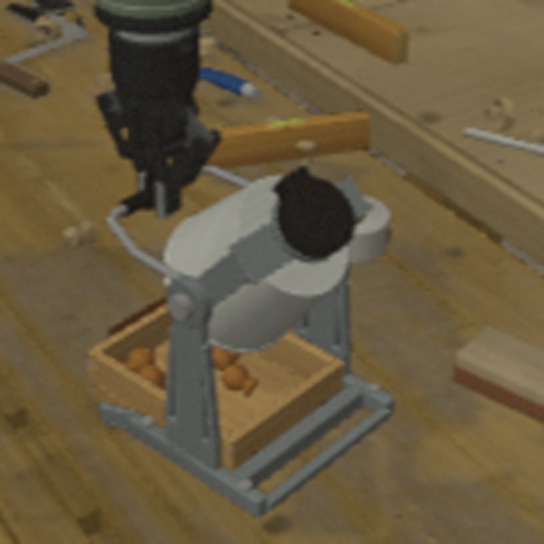

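The drum is tipped to about 140°. At least four knobs are visible in the tray at (140,358), (152,375), (222,357) and (235,377), with others hidden by the frame. I'll ease to the end stop and dwell, then look from the top.

```bash
python3 -m inch '[[0,-0.001,0.008,0,0,0,0],[0,-0.002,0.016,0,0,0,0],[0,-0.002,0.024,0,0,0,0],[0,-0.002,0.032,0,0,0,0],[0,-0.002,0.036,0,0,0,0],[0,-0.002,0.036,0,0,0,0],[0,-0.002,0.036,0,0,0,0],[0,-0.002,0.036,0,0,0,0],[0,-0.002,0.036,0,0,0,0],[0,-0.002,0.036,0,0,0,0]]'
python3 - <<'E'
from h import *
s=st();ang(s)
for n in("top","side"):
    f=cam(n);Q=cloud(f); x=(Q[...,:2]-T0)@U*1000; y=(Q[...,:2]-T0)@V*1000
    hsv=cv2.cvtColor(f["img"],cv2.COLOR_RGB2HSV); 
    m=(hsv[...,1]>150)&(abs(hsv[...,0].astype(int)-11)<6)&(x>-150)&(x<40)&(abs(y)<75)&(Q[...,2]>.008)&(Q[...,2]<.06)
    k,l,a,c=cv2.connectedComponentsWithStats(m.astype(np.uint8))
    for i in range(1,k):
        if a[i,4]>8: print(n,a[i],np.round(c[i]),np.round([np.median(x[l==i]),np.median(y[l==i]),1000*np.median(Q[...,2][l==i])]))
a0=np.arctan2(.07,.1); B=lambda t:.122*np.array([np.cos(a0+t),-np.sin(a0+t)])
for seg in (np.linspace(142.5,95,17),np.linspace(95,45,17),np.linspace(45,0,19)):
    print(seg[0],[[0,*[float(v) for v in np.round((B(np.radians(t))-B(np.radians(seg[0])))/.2,3)]] for t in seg[1:]])
E
```

```text
clock: 19.77
position: [0.4823, -0.0088, 0.1792]
tool_rot: [-3.141, -0.001, 0.28]
force: [5.4, 2.2, 1.9]
grip_width: 0.0135
finger_force: 48.6
t 19.77 p [ 0.4823 -0.0088  0.1792] r [-1.8e+02 -1.0e-01  1.6e+01] F [5.4 2.2 1.9] w 0.0135 g 48.61710548400879 q [-0.59  0.48  0.64  2.06 -0.42  0.74 -0.97]
tum [-0.1217  0.0004  0.1792] rad 0.1217907176404328 tilt 143.04050387573128 F u,v,z -0.6719580231547206 5.812056644563654 1.9186552984438325 M [ 0.2  -1.19 -0.08]
side [216 225  12   9  20] [221. 229.] [-148.  -11.   44.]
side [219 238  12  13  72] [225. 244.] [-109.  -41.   30.]
side [247 239  13  15  85] [253. 246.] [-34.  10.  26.]
142.5 [[0, 0.002, -0.032], [0, 0.006, -0.063], [0, 0.011, -0.094], [0, 0.019, -0.125], [0, 0.027, -0.155], [0, 0.037, -0.185], [0, 0.049, -0.214], [0, 0.062, -0.243], [0, 0.077, -0.271], [0, 0.093, -0.298], [0, 0.111, -0.325], [0, 0.13, -0.35], [0, 0.15, -0.374], [0, 0.171, -0.398], [0, 0.194, -0.42], [0, 0.217, -0.441]]
95.0 [[0, 0.026, -0.021], [0, 0.053, -0.04], [0, 0.081, -0.058], [0, 0.11, -0.074], [0, 0.14, -0.088], [0, 0.171, -0.101], [0, 0.202, -0.112], [0, 0.234, -0.122], [0, 0.267, -0.13], [0, 0.299, -0.136], [0, 0.332, -0.14], [0, 0.366, -0.142], [0, 0.399, -0.143], [0, 0.432, -0.141], [0, 0.465, -0.138], [0, 0.498, -0.133]]
45.0 [[0, 0.026, 0.005], [0, 0.052, 0.012], [0, 0.078, 0.019], [0, 0.103, 0.028], [0, 0.128, 0.037], [0, 0.152, 0.048], [0, 0.176, 0.06], [0, 0.199, 0.072], [0, 0.222, 0.086], [0, 0.244, 0.101], [0, 0.265, 0.117], [0, 0.286, 0.133], [0, 0.306, 0.151], [0, 0.325, 0.169], [0, 0.344, 0.189], [0, 0.361, 0.209], [0, 0.378, 0.229], [0, 0.394, 0.251]]
```

```bash
python3 -m inch '[[0.003,0.002,-0.032,0,0,0,0],[0.003,0.006,-0.063,0,0,0,0],[0.005,0.011,-0.094,0,0,0,0],[0.005,0.019,-0.125,0,0,0,0],[0.005,0.027,-0.155,0,0,0,0],[0.005,0.037,-0.185,0,0,0,0],[0.005,0.049,-0.214,0,0,0,0],[0.005,0.062,-0.243,0,0,0,0],[0.005,0.077,-0.271,0,0,0,0],[0.005,0.093,-0.298,0,0,0,0],[0.005,0.111,-0.325,0,0,0,0],[0.005,0.13,-0.35,0,0,0,0],[0.005,0.15,-0.374,0,0,0,0],[0.005,0.171,-0.398,0,0,0,0],[0.005,0.194,-0.42,0,0,0,0],[0.005,0.217,-0.441,0,0,0,0]]'
python3 -c "
from h import *
ang(st())"
```

```text
clock: 21.88
position: [0.4937, -0.0483, 0.2677]
tool_rot: [-3.136, 0.002, 0.281]
force: [-17.0, 20.3, 20.4]
grip_width: 0.0134
finger_force: 44.9
t 21.88 p [ 0.4937 -0.0483  0.2677] r [-1.797e+02  1.000e-01  1.610e+01] F [-17.   20.3  20.4] w 0.0134 g 44.92533981800079 q [-0.58  0.37  0.74  1.93 -0.31  0.95 -0.99]
tum [-0.0806  0.0005  0.2677] rad 0.12284265047414453 tilt 96.04127452289484 F u,v,z -24.161553833043968 -10.728468750814267 20.399936245177123 M [4.63 3.6  0.01]
```

```bash
python3 -m inch '[[-0.003,0.01,-0.025,0,0,0,0],[-0.004,0.043,-0.05,0,0,0,0],[-0.004,0.072,-0.07,0,0,0,0],[-0.004,0.102,-0.086,0,0,0,0],[-0.004,0.133,-0.1,0,0,0,0],[-0.004,0.165,-0.113,0,0,0,0],[-0.004,0.196,-0.124,0,0,0,0],[-0.004,0.229,-0.134,0,0,0,0]]'
python3 -c "
from h import *
ang(st())"
```

```text
clock: 22.88
position: [0.5069, -0.0949, 0.2949]
tool_rot: [-3.14, -0.001, 0.28]
force: [-3.9, 8.5, 11.1]
grip_width: 0.0134
finger_force: 43.0
t 22.88 p [ 0.5069 -0.0949  0.2949] r [-1.799e+02 -1.000e-01  1.600e+01] F [-3.9  8.5 11.1] w 0.0134 g 43.02270591259003 q [-0.5   0.37  0.76  1.86 -0.3   1.03 -0.91]
tum [-0.0322  0.0004  0.2949] rad 0.12411313444592423 tilt 70.05815000798943 F u,v,z -9.238313036824719 -1.4120607573806516 11.102895803158734 M [ 2.2   1.04 -0.03]
```

```bash
python3 -m inch '[[0,0.033,-0.012,0,0,0,0],[0,0.065,-0.022,0,0,0,0],[0,0.098,-0.026,0,0,0,0],[0,0.132,-0.028,0,0,0,0],[0,0.165,-0.029,0,0,0,0],[0,0.198,-0.027,0,0,0,0],[0,0.231,-0.024,0,0,0,0],[0,0.264,-0.019,0,0,0,0]]'
python3 -c "
from h import *
ang(st())"
```

```text
clock: 23.88
position: [0.5214, -0.1462, 0.2978]
tool_rot: [3.141, -0.0, 0.279]
force: [0.9, 1.8, -1.1]
grip_width: 0.0135
finger_force: 42.4
t 23.88 p [ 0.5214 -0.1462  0.2978] r [180.  -0.  16.] F [ 0.9  1.8 -1.1] w 0.0135 g 42.44466304779053 q [-0.38  0.42  0.75  1.79 -0.32  1.06 -0.8 ]
tum [2.120e-02 1.000e-04 2.978e-01] rad 0.12459350150614563 tilt 45.231107216808695 F u,v,z -1.4751951942293777 1.3282958080451726 -1.1085346209652935 M [ 0.5  -0.28 -0.03]
```

```bash
python3 -m inch '[[0,0.026,0.005,0,0,0,0],[0,0.052,0.013,0,0,0,0],[0,0.078,0.021,0,0,0,0],[0,0.103,0.03,0,0,0,0],[0,0.128,0.04,0,0,0,0],[0,0.152,0.052,0,0,0,0],[0,0.176,0.065,0,0,0,0],[0,0.199,0.078,0,0,0,0],[0,0.222,0.092,0,0,0,0],[0,0.244,0.108,0,0,0,0],[0,0.265,0.125,0,0,0,0],[0,0.286,0.142,0,0,0,0],[0,0.306,0.16,0,0,0,0],[0,0.325,0.179,0,0,0,0],[0,0.335,0.189,0,0,0,0],[0,0.344,0.2,0,0,0,0],[0,0.352,0.209,0,0,0,0],[0,0.358,0.216,0,0,0,0],[0,0.361,0.22,0,0,0,0]]'
python3 -c "
from h import *
s=st();ang(s); print((.1-.0015*0-((s['position'][:2]-T0)@U-.0015))/.2,(s['position'][2]-.2447)/.2)"
```

```text
clock: 26.25
position: [0.5409, -0.215, 0.2536]
tool_rot: [-3.141, 0.0, 0.28]
force: [-3.5, 4.4, 4.8]
grip_width: 0.0135
finger_force: 46.4
t 26.25 p [ 0.5409 -0.215   0.2536] r [-180.    0.   16.] F [-3.5  4.4  4.8] w 0.0135 g 46.43516778945923 q [-0.2   0.54  0.7   1.74 -0.4   1.01 -0.64]
tum [0.0926 0.     0.2536] rad 0.1214657097818223 tilt 5.321157608761309 F u,v,z -5.2313506909830565 -2.099857353974904 4.761830955015344 M [ 1.36  0.91 -0.05]
0.03690010795195993 0.044420419811875694
```

```bash
python3 -m inch '[[0,0.006,0.007,0,0,0,0],[0,0.012,0.014,0,0,0,0],[0,0.017,0.021,0,0,0,0],[0,0.022,0.027,0,0,0,0],[0,0.027,0.033,0,0,0,0],[0,0.031,0.038,0,0,0,0],[0,0.034,0.043,0,0,0,0],[0,0.037,0.047,0,0,0,0],[0,0.04,0.052,0,0,0,0],[0,0.042,0.056,0,0,0,0],[0,0.042,0.056,0,0,0,0],[0,0.042,0.056,0,0,0,0]]'
python3 -c "
from h import *
s=st();ang(s)"
```

```text
clock: 27.75
position: [0.5432, -0.2222, 0.2433]
tool_rot: [-3.14, -0.0, 0.28]
force: [-12.3, 13.8, 24.7]
grip_width: 0.0131
finger_force: 49.2
t 27.75 p [ 0.5432 -0.2222  0.2433] r [-179.9   -0.    16. ] F [-12.3  13.8  24.7] w 0.0131 g 49.18047487735748 q [-0.17  0.56  0.69  1.73 -0.41  1.   -0.62]
tum [1.002e-01 2.000e-04 2.433e-01] rad 0.12129004861053325 tilt -0.7146792267341893 F u,v,z -16.664703393887862 -8.058162577449018 24.749596373971265 M [ 2.9   2.58 -0.14]
```

```bash
python3 -m inch '[[0,0,-0.008,0,0,0,0.45],[0,0,-0.012,0,0,0,0.45],[0,0,-0.012,0,0,0,0.45],[0,0,-0.012,0,0,0,0.45],[0,0,-0.08,0,0,0,0.45],[0,0,-0.2,0,0,0,0.45],[0,0,-0.45,0,0,0,0.45],[0,0.25,-0.7,0,0,0,0.45],[0,0.5,-0.8,0,0,0,0.45],[0,0.75,-0.8,0,0,0,0.45],[0,1,-0.8,0,0,0,0.45],[0,1,-0.8,0,0,0,0.45]]'
python3 - <<'E'
from h import *
s=st();f=cam("top"); save(f,"top4.png",(210,140,380,260),4.6); P=cloud(f); Q=P.reshape(-1,3); x=(Q[:,:2]-T0)@U*1000; y=(Q[:,:2]-T0)@V*1000
m=(Q[:,2]>.036)&(Q[:,2]<.05)&(abs(y)<74)&(x<60)&(x>-180); a=np.c_[x,y][m]; print("tray",len(a),cv2.minAreaRect(a.astype(np.float32)),a.min(0),a.max(0))
h=(Q[:,2]>.238)&(Q[:,2]<.27)&(x>70)&(abs(y)<60)&(x<130); print("handle",x[h].mean(),np.percentile(x[h],[3,97]),np.percentile(Q[h,2],[5,50,95]))
g=cam("side"); save(g,"side5.png",(180,130,350,300),3.2)
for n,b in dict(tin=(335,180,385,225),block=(450,180,515,230),brush=(530,310,600,410)).items():
    x0,y0,x1,y1=[int(v/1.5) for v in b]; q=P[y0:y1,x0:x1].reshape(-1,3); q=q[(q[:,2]>.006)&(q[:,2]<.08)]; print(n,q[:,:2].min(0),q[:,:2].max(0))
E
```

```text
clock: 29.25
position: [0.5973, -0.419, 0.4019]
tool_rot: [3.141, 0.003, 0.275]
force: [-0.6, 0.6, 1.5]
grip_width: 0.0384
finger_force: 0.0
t 29.25 p [ 0.5973 -0.419   0.4019] r [1.799e+02 1.000e-01 1.580e+01] F [-0.6  0.6  1.5] w 0.0384 g 0.0 q [ 0.2   0.71  0.71  1.06 -0.44  1.51 -0.48]
tray 437 ((-62.94732666015625, 0.6166229248046875), (146.2772216796875, 192.17465209960938), 89.89544677734375) [-158.99520482  -72.59744718] [33.01170349 73.83193296]
handle 98.48688533816326 [ 92.3014736 106.1392459] [0.24309457 0.24895581 0.25349038]
tin [0.71431163 0.03432977] [0.79252628 0.11165368]
block [ 0.6994013  -0.27618809] [ 0.79050028 -0.14051553]
brush [ 0.41744979 -0.44200569] [ 0.5046265  -0.29710609]
```

View pics/top4.png

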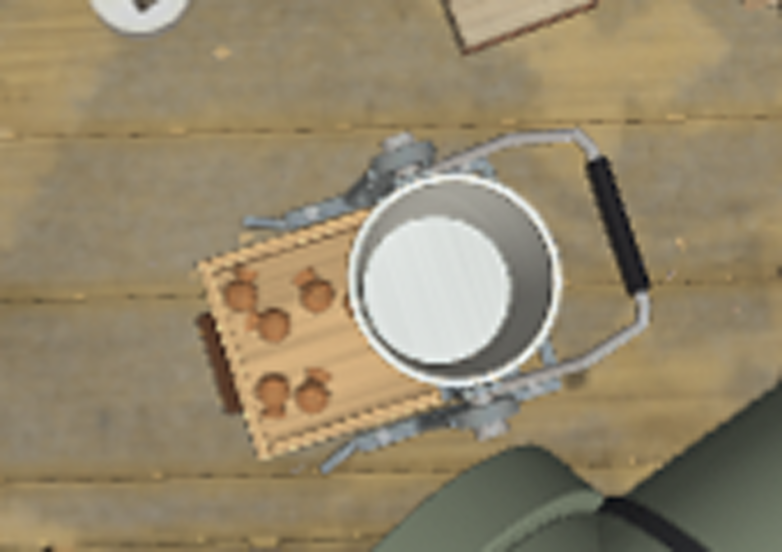

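View pics/side5.png

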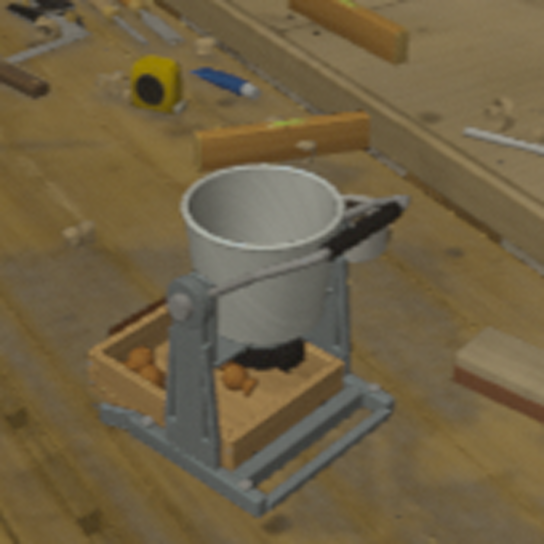

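The drum is upright and empty. Five knobs are plainly in the tray at (240,293), (272,323), (317,293), (272,390) and (312,393). The sixth peeks out at (350,300) in the top view and shows at (235,377) in the side view. The handle's measured x position matches its start to within 0.1 mm. The tray is home to about 1 mm, and the tin, block and brush still look in place.

```bash
python3 -c "
from workcell import bot
print(bot.job_done())"
```

```text
the job is handed in; nothing more can be done
None
```

I've handed the job in at about 29 s: the tray is home in the bay with all six knobs in it, the drum is empty and back upright on its stop after a slow return, and the tin, sanding block and brush were not touched.

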